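# Close the vial drawer and warmer lid, then press start

### The arm

A 7-joint arm with a two-finger parallel gripper is mounted at the origin on the work surface. World frame = base frame: x ahead of the robot, y to its left, z up, the work surface at z = 0. Lengths are in mm, angles in degrees, forces in N, time in s.
With the tool pointing down it reaches from about 350 to 900 mm from the base axis. Payload 7.2 kg.
Tool frame: the origin (TCP) lies midway between the tips of the shut fingers; the grasp point (between the pads) lies 19 mm behind it (arm.grasp_offset is the distance from the TCP to the grasp point, in mm); x points along the fingers, z is the direction in which the jaws open and shut, and the axes are right-handed (so a half turn about x gives the same grasp; the last joint's range is limited). The gripper opens to 88 mm and grips with 3 to 60 N. Pads are 20 mm wide; open, the fingers measure 115 mm over their backs; the gripper's body (75 mm by 178 mm) begins 61 mm behind the grasp point.
Start: joints at [69.431, 23.554, -0.728, 91.456, 0.321, 64.991, -4.71], TCP at [179.187, -598.766, 222.653] pointing down, gripper open.
Joint ranges: [-169.25, 169.25], [-16.82, 113.86], [-84.01, 82.57], [7.8, 145.47], [-59.2, 239.2], [7.22, 106.19], [-163.78, 163.78]. Speed limits (degrees/s): [136.94, 136.94, 172.46, 172.46, 180, 180, 180].

### API

Orientations are given as a 3x3 rotation matrix whose columns are the frame's x, y, z axes.
In Python, from bench import sensors, get_image, ticket, finder, arm gives the robot as it stands. The module is installed in compiled form; this text tells all that it offers.
- The arm moves only by the tool arm_command, never from a script. Its argument "steps" is text: rows parted by semicolons, each of 7 numbers parted by spaces: the shift along the tool's x, y, z in units of 0.4 m (1.0 is 0.4 m), then the turn, a rotation vector about the tool's x, y, z in units of 45 degrees (1.0 is 45 degrees), then the closure, from 0 (fully open) to 1 (shut). A call has 1 to 20 rows; each row is the pose to reach, as a shift and turn from the pose commanded when the call began, along the tool's axes at that moment; what a row does not reach only later rows make up. A row lasts 1/12 s, in which the tool goes at most 41.7 mm and 7.16 degrees, less where a joint would pass 70% of its speed; a pose out of reach is approached as far as the arm can. A call with a number of a shift or a turn outside -1 to 1 is refused whole. A call with a gripper value outside its range is refused whole. The fingers move at their own pace and stop on an object; the grip force is fixed at half the most. Time passes only in rows, so rows that repeat a pose let the fingers close. It gives the time, the measured TCP pose, the force and the opening at its end, in the units of the state.
- sensors.sense(): the state, without advancing time (a new reading comes with each control period).
- get_image(name): name is "side" or "top" or "wrist"; returns a dict with "pixels" (384x512x3 uint8, red, green, blue), "intrinsics" (3x3 intrinsics, pixels), "rvec" (rotation vector, rad) and "tvec" (3), from world to camera coordinates, as OpenCV has them; the wrist camera has in their place "tool_from_camera" (4x4, takes a point from camera to tool coordinates, whose origin is the TCP and whose axes are the tool frame's). Camera axes: x right, y down, z forward; pixel columns grow to the right and rows downward; lengths in mm; the calibration is good to about 2 mm. A picture is of the moment at which its call begins: read the wrist's pose just before it. There is no depth.
- ticket.hand_in(): hands the job in, once; it reports no verdict.
Trained networks look in a picture, given as the dict that the camera call returned (one of the last four; its "shot" number tells which), for a name from the list of things; names that differ only in an ending like _2 or _b are one class to them, and where a whole thing is asked for, a point or a joint stands for the part that bears it (a point fixed in the world has none). Each returns a list of dicts, best first, with "p" (0 to 1); they miss things now and then, are a little off and sometimes report something else, mostly with a low value. They report only what shows in the picture. A call takes as long as a camera call. They do not tell look-alikes from the thing itself.
- finder.find_in(picture, query): "location" ([row, column] in pixels, amid what is visible of it).
- finder.trace(picture, query): "pixels" (384x512 bool, what is visible of it) and "location" ([row, column] in pixels, amid what is visible of it).
- finder.mark_of(picture, query): "location" ([row, column] in pixels: a listed point, or the origin of a listed thing).
The state is a dict: "time": time; "joint_positions": joint angles; "dq": joint speeds; "effort": joint torques, N m; "ee_pos": TCP position; "tool_rot": TCP orientation; "ft_force": force on the tool from outside, world axes, zero at the start; "torque": the same for the moment, N m; "grip_width": finger opening in mm.
Only numpy, scipy, OpenCV 4.12 (cv2) and the standard library are available. Lean on these libraries where they do the work, as an engineer would, in place of code of your own. Each camera call takes 0.05 s, during which the arm holds its last target. There are 200 camera calls.

### The job

Get the sampler ready and start the run: push the open vial drawer fully home and push the warmer's raised lid down until it is fully shut, in either order, and only when both are shut press the round start key on the keypad down and let it come up again. Use only your fingertips: pick nothing up, do not lift, tip or shove the loose keypad, and leave the vials, bottles and other things standing where they are.

Things in the scene. Friction and masses are not known exactly. Their poses are not given: they have to be found in the camera images.
- vial_unit: White housing of the vial drawer, 200 deep (its x) x 170 wide (y) x 100 high (z), fixed to the bench. Origin: centre of its underside, on the bench; its own -x axis points out of the front, towards the robot; may be turned by some 10 degrees. Stands left or right, the warmer on the other side.
- drawer_front (a point): Centre line point on the outer face of the drawer's flat grey front panel (no handle), 60 above the bench. The panel is 132 wide, 68 high (from 18 to 86 above the bench) and 12 thick; shut, this outer face stands 12 in front of the housing's front. The fixed vials in the drawer behind it reach 79 above the bench. Axes as vial_unit's.
- drawer (a joint): How far the drawer is out, in m: 0 fully home, 0.11 the full travel. It slides along vial_unit's x axis, pushed in towards +x; it starts 0.05 to 0.09 out, slides with about 1.5 N of friction, meets a hard stop at 0 and stays where left.
- warmer: White vial warmer, 200 deep (x) x 170 wide (y) x 100 high (z), with an open well of vials under a hinged lid, fixed to the bench. Origin: centre of its underside; its own -x axis points to its front, towards the robot; may be turned by some 10 degrees.
- lid_hinge (a point): Middle of the lid's hinge line, which runs along the warmer's y axis, 50 behind the warmer's centre and 100 above the bench. The lid is a flat grey plate, 140 long from hinge to free edge, 150 wide, 10 thick, no handle: shut it lies over the well, its underside at the hinge line's height and its upper face 10 higher.
- lid_edge (a point): Middle of the lid's free edge, on the upper (outer) face, 140 from the hinge line; moves with the lid. When the lid is raised this outer face looks backwards (away from the robot) and up.
- lid (a joint): Lid angle in rad: 0 shut flat, 1.4 fully raised; starts 0.7 to 1.2. The free edge swings forward and down towards the robot as it shuts. The hinge is stiff: the lid stays at any angle and needs about 1 to 3 N at the free edge to move it, all the way down.
- keypad: Loose grey hand keypad lying on the bench, either between the two units or at the far right (the white rack is in the other place), 120 (x) x 70 (y) x 26 high (z), about 0.6 kg. Origin: centre of its underside. Four small 10 mm square keys in a row at its -x end, a dark display at its +x end, the start key between.
- start_key_top (a point): Centre of the top of the round start key, 28 dia, the only round key; it stands 14 proud of the keypad (top 40 above the bench), 8 from the keypad's centre towards its -x end.
- start_key (a joint): How far the start key is pressed, in m: 0 up, 0.006 bottomed. Sprung: about 1.5 N to begin, 5 N to bottom; it comes up by itself.
- vial_a: Loose glass vial, 23 dia x 60 high, upright on the rear half of the top of vial_unit. Origin: centre of its underside.
- vial_b: Another such vial, upright on top of vial_unit.
- bottle: Amber bottle, 66 dia x 150 high, on the bench between the units, towards the back. Origin: centre of its underside.
- tin: Small tin, 40 dia x 35 high, on the bench at the left. Origin: centre of its underside.
- beaker: Clear beaker, 66 dia x 80 high, at the left of the bench. Origin: centre of its underside.
- rack: White vial rack, 140 (x) x 70 (y) x 66 high with its vials, in the place where the keypad is not. Origin: centre of its underside.
- jerrycan_a: White jerrycan, 130 x 100 x 225 high, far left. Origin: centre of its underside.
- jerrycan_b: White jerrycan like the other, far right.
Not all that is in view belongs to the job. Several things look just like the keypad: the one meant starts farthest from the robot's base.

How it is judged:
By the outcome, as a careful person would: the job done as asked, in the order asked, and still so for the second after the job is handed in, with the robot touching nothing.
It also fails if it takes over 61 s, if anything falls off the work surface, if the arm or the gripper's body presses on something with over 40 N, if the wrist force passes 120 N, or if a joint passes its speed limit or range.

## Working session

There is one attempt and no reset: what is moved stays moved. The work goes in short steps, Python scripts to look and compute and a tool call to move; the robot and the scene stay as the last step left them, time stands still between calls to the robot, and variables do not carry over. Pictures are saved under pics/ and viewed, about 8 in all and at most 12, crops included, and the job is handed in when it is done.

Besides the shell and the picture viewer there is one more tool, called after "Emit:" as name(argument=value, ...) on one line, values as JSON. arm_command: Moves the arm, as the interface text tells. Shifts and turns lie within -1 to 1; 1 stands for 0.4 m of shift or 45 degrees of turn. Its arguments: {"type":"object","properties":{"steps":{"type":"string"}},"required":["steps"]}

```bash
mkdir -p pics; cat > h.py <<'E'
import numpy as np, cv2
from bench import sensors,get_image,ticket,finder,arm
def cam(p):
    R=cv2.Rodrigues(np.array(p["rvec"],float))[0];t=np.array(p["tvec"],float).ravel();return R,t,np.array(p["intrinsics"],float)
def ray(p,rc,st=None):
    K=np.array(p["intrinsics"],float);d=np.linalg.inv(K)@[rc[1],rc[0],1]
    if "rvec" in p:
        R,t,_=cam(p);return -R.T@t,R.T@d
    T=np.array(st["tool_rot"])@np.array(p["tool_from_camera"])[:3,:3]
    o=np.array(st["ee_pos"])+np.array(st["tool_rot"])@np.array(p["tool_from_camera"])[:3,3]
    return o,T@d
def atz(p,rc,z,st=None):
    o,d=ray(p,rc,st);return o+d*(z-o[2])/d[2]
def proj(p,X,st=None):
    X=np.atleast_2d(X).astype(float)
    if "rvec" in p: R,t,K=cam(p);c=X@R.T+t
    else:
        T=np.array(p["tool_from_camera"]);Rt=np.array(st["tool_rot"]);K=np.array(p["intrinsics"],float)
        c=((X-np.array(st["ee_pos"]))@Rt-T[:3,3])@T[:3,:3]
    u=c@K.T;return (u[:,:2]/u[:,2:])[:,::-1]
def tri(a,b):
    (o1,d1),(o2,d2)=a,b
    A=np.stack([d1,-d2],1);s=np.linalg.lstsq(A,o2-o1,rcond=None)[0]
    p,q=o1+d1*s[0],o2+d2*s[1];return (p+q)/2,np.linalg.norm(p-q)
def save(p,n,s=1.5,crop=None):
    im=np.array(p["pixels"])[:,:,::-1]
    if crop: im=im[crop[0]:crop[1],crop[2]:crop[3]]
    cv2.imwrite("pics/"+n,cv2.resize(im,None,fx=s,fy=s,interpolation=cv2.INTER_CUBIC))
E
python3 - <<'E'
from h import *
np.set_printoptions(precision=1,suppress=True)
P={n:get_image(n) for n in("side","top")}
for n in P: save(P[n],n+"0.png",1.55); R,t,K=cam(P[n]);print(n,-R.T@t)
Z=dict(vial_unit=0,drawer_front=60,warmer=0,lid_hinge=100,lid_edge=200,keypad=0,start_key_top=40,bottle=0,rack=0,vial_a=100)
for q in Z:
    M={n:finder.mark_of(P[n],q) for n in P}
    for n in P:
        for m in M[n][:4]:
            if m["p"]>.2: print(q,n,round(m["p"],2),np.array(m["location"]),atz(P[n],m["location"],Z[q]))
    if M["side"] and M["top"]:
        print("  tri",*tri(ray(P["side"],M["side"][0]["location"]),ray(P["top"],M["top"][0]["location"])))
E
```

```text
side [-158.7  621.8  765.6]
top [ 332.7   34.9 1249.7]
vial_unit side 0.82 [157.6 271.9] [ 634.3 -233.3    0. ]
vial_unit side 0.3 [168.5 192.7] [795.4  33.    0. ]
vial_unit top 0.65 [142.1 318.6] [ 648.8 -218.1    0. ]
  tri [ 640.  -224.2    2.8] 20.915533073122507
drawer_front side 0.58 [161.6 310.7] [ 456.1 -245.3   60. ]
drawer_front top 0.79 [191.6 331.8] [ 458.8 -245.4   60. ]
drawer_front top 0.57 [139.7 377.1] [ 639.3 -411.8   60. ]
  tri [ 458.1 -246.4   58.5] 2.106761360816115
warmer side 0.63 [215.3 192.3] [583.4 190.6   0. ]
warmer top 0.68 [158.  206.8] [595.5 192.1   0. ]
  tri [593.7 189.6  -6.5] 9.003033726455845
lid_hinge side 0.64 [181.8 174.3] [652.7 194.4 100. ]
lid_hinge side 0.45 [178.2 218. ] [570.1  85.1 100. ]
lid_hinge top 0.83 [137.3 202.7] [645.6 193.1 100. ]
  tri [646.6 194.8 102.9] 5.345688758967897
lid_edge side 0.67 [214.1 190.1] [396.7 304.5 200. ]
lid_edge side 0.57 [170.1 191.5] [542.2 193.9 200. ]
lid_edge top 0.92 [157.3 201.8] [555.9 182.2 200. ]
lid_edge top 0.54 [158.2 205.7] [552.9 170.3 200. ]
lid_edge top 0.26 [128.7 314. ] [ 640.7 -164.8
[... 984 characters left out ...]
le side 0.55 [177.3 218.2] [683.3   0.4   0. ]
bottle top 0.77 [135.6 260.6] [676.2  -5.4   0. ]
  tri [679.4  -2.2   0. ] 9.028378374020479
rack side 0.77 [156.7 336.9] [ 457. -419.    0.]
rack top 0.85 [196.1 376. ] [ 446.2 -419.6    0. ]
rack top 0.42 [136.8 202.5] [674.6 207.6   0. ]
  tri [ 449.2 -414.7    5.7] 8.982513346975201
vial_a side 0.62 [137.9 250.5] [ 679.3 -161.9  100. ]
vial_a side 0.47 [126.7 264.3] [ 703.4 -259.9  100. ]
vial_a side 0.47 [137.8 299.2] [ 551.  -290.2  100. ]
vial_a top 0.43 [127.1 309.2] [ 675.9 -167.7  100. ]
vial_a top 0.42 [115.9 329.8] [ 714.  -239.3  100. ]
vial_a top 0.27 [136.3 203.4] [649.  190.7 100. ]
  tri [ 678.8 -165.8   98.3] 6.399455142069319
```

View pics/side0.png

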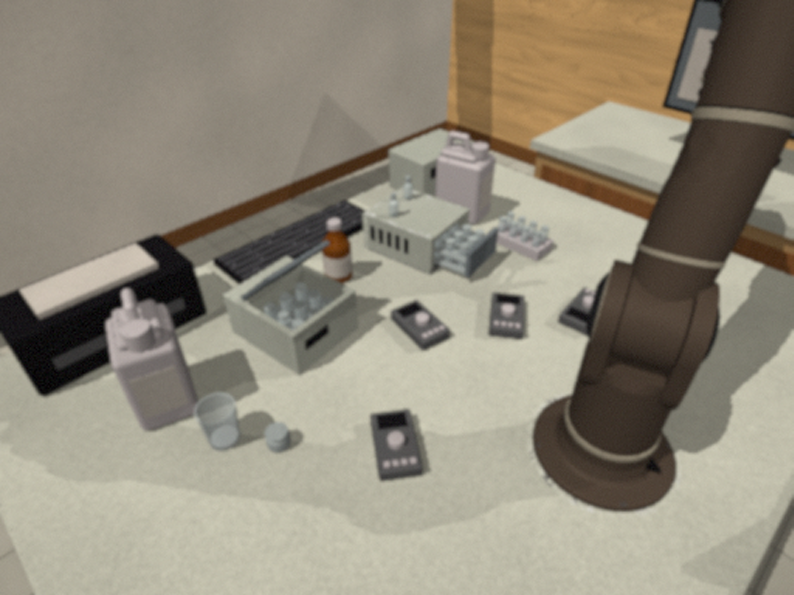

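View pics/top0.png

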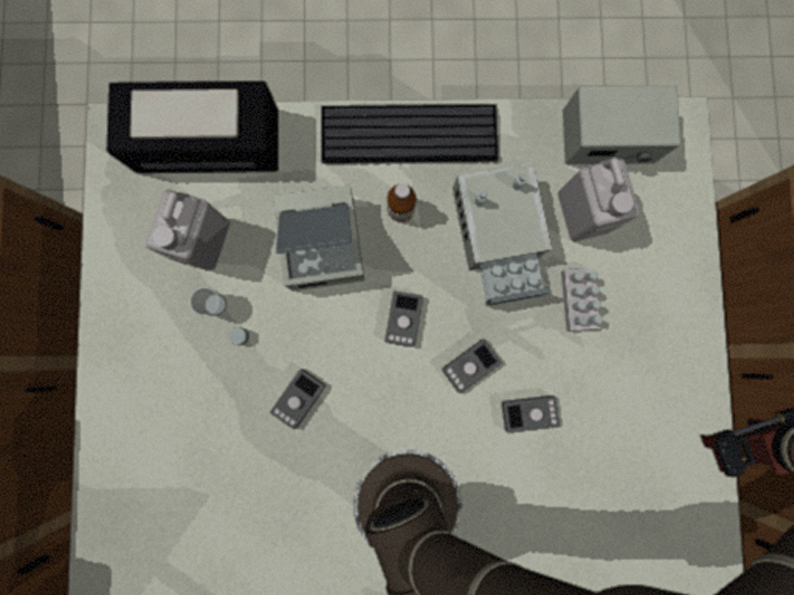

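The side view shows four look-alike keypads and the open drawer on the right. In the top view (796 px wide) the keypads are at:
- (403,320)
- (472,366)
- (300,398)
- (530,413)

The one between the units at (403,320), about 430 mm from the base, is the farthest; the others are about 340 mm away. Next I fit the models to the masks and confirm in a crop.

```bash
cat > fit.py <<'E'
from h import *
from scipy.optimize import minimize
np.set_printoptions(precision=2,suppress=True)
P={n:get_image(n) for n in("side","top")}
def box(lo,hi): return np.array([[x,y,z] for x in(lo[0],hi[0]) for y in(lo[1],hi[1]) for z in(lo[2],hi[2])],float)
def tf(V,x,y,a): c,s=np.cos(a),np.sin(a);return V@np.array([[c,s,0],[-s,c,0],[0,0,1]])+[x,y,0]
def mask(p,V):
    m=np.zeros((384*4,512*4),np.uint8);h=cv2.convexHull((proj(p,V)[:,::-1]*4+1.5).astype(np.float32))
    cv2.fillConvexPoly(m,np.round(h).astype(np.int32),1);return cv2.resize(m.astype(np.float32),(512,384),interpolation=cv2.INTER_AREA)
def lid(a):
    V=box((-140,-75,0),(0,75,10));c,s=np.cos(a),np.sin(a)
    return np.stack([50+V[:,0]*c+V[:,2]*s,V[:,1],100-V[:,0]*s+V[:,2]*c],1)
def fit(q,mod,x0,st):
    M={n:finder.trace(P[n],q) for n in P}
    for n in P: print(q,n,[(round(m["p"],2),np.array(m["location"]),m["pixels"].sum()) for m in M[n][:3]])
    def cost(v):
        return sum(1-np.minimum(a,b).sum()/np.maximum(a,b).sum() for n in P for a,b in[(mask(P[n],mod(v)),M[n][0]["pixels"].astype(np.float32))])
    S=np.vstack([x0]+[np.array(x0)+np.eye(len(x0))[i]*st[i] for i in range(len(x0))])
    r=minimize(cost,x0,method="Nelder-Mead",options=dict(initial_simplex=S,maxfev=400));print(q,r.x,r.fun);return r.x
E
python3 - <<'E'
from fit import *
H=box((-100,-85,0),(100,85,100))
v=fit("vial_unit",lambda v:tf(H,*v),[645,-220,.13],[8,8,.08])
w=fit("warmer",lambda v:tf(H,*v),[594,191,.12],[8,8,.08])
d=fit("drawer_front",lambda u:tf(box((-112-u[0],-66,18),(-100-u[0],66,86)),*v),[75.],[8])
l=fit("lid_edge",lambda u:tf(lid(u[0]),*w),[.9],[.2])
k=fit("keypad",lambda u:tf(box((-60,-35,0),(60,35,26)),*u),[430,3,-.1],[6,6,.1])
for n in P:
    im=cv2.resize(np.array(P[n]["pixels"])[:,:,::-1],None,fx=3,fy=3,interpolation=cv2.INTER_CUBIC)
    for V,c in((tf(H,*v),(0,0,255)),(tf(H,*w),(0,0,255)),(tf(box((-112-d[0],-66,18),(-100-d[0],66,86)),*v),(255,0,0)),(tf(lid(l[0]),*w),(0,255,0)),(tf(box((-60,-35,0),(60,35,26)),*k),(0,255,255))):
        q=np.round(proj(P[n],V)[:,::-1]*3+1).astype(int)
        for i in range(8):
            for b in(1,2,4):
                if not i&b: cv2.line(im,tuple(map(int,q[i])),tuple(map(int,q[i|b])),c,1)
    y,x=(100,165) if n=="top" else (110,135)
    cv2.imwrite(f"pics/fit_{n}.png",im[y*3:(y+145)*3,x*3:(x+220)*3])
    for X in(tf(np.array([[-8.,0,40]]),*k),): print(n,proj(P[n],X))
print("key",tf(np.array([[-8.,0,40]]),*k))
E
```

```text
vial_unit side [(0.77, array([149.9, 277.1]), np.int64(3270))]
vial_unit top [(0.97, array([146.8, 325.2]), np.int64(4077)), (0.42, array([181.5, 330.5]), np.int64(989)), (0.17, array([147.7, 199.3]), np.int64(1254))]
vial_unit [ 641.12 -220.59    0.16] 0.49341219663619995
warmer side []
warmer top [(0.67, array([156.6, 203.9]), np.int64(3240)), (0.27, array([150.2, 201.4]), np.int64(1213))]Traceback (most recent call last):
  File "<stdin>", line 4, in <module>
  File "fit.py", line 19, in fit
    r=minimize(cost,x0,method="Nelder-Mead",options=dict(initial_simplex=S,maxfev=400));print(q,r.x,r.fun);return r.x
    res = _minimize_neldermead(fun, x0, args, callback, bounds=bounds,
                               **options)
    fsim[k] = func(sim[k])
              ~~~~^^^^^^^^
    fx = function(np.copy(x), *(wrapper_args + args))
  File "fit.py", line 17, in cost
    return sum(1-np.minimum(a,b).sum()/np.maximum(a,b).sum() for n in P for a,b in[(mask(P[n],mod(v)),M[n][0]["pixels"].astype(np.float32))])
  File "fit.py", line 17, in <genexpr>
    return sum(1-np.minimum(a,b).sum()/np.maximum(a,b).sum() for n in P for a,b in[(mask(P[n],mod(v)),M[n][0]["pixels"].astype(np.float32))])
                                                                                                      ~~~~^^^
IndexError: list index out of range
```

```bash
python3 - <<'E'
s=open('fit.py').read()
s=s.replace("for n in P for a,b in[(mask(P[n],mod(v)),M","for n in P if M[n] for a,b in[(np.max([mask(P[n],V) for V in mod(v)],0),M")
open('fit.py','w').write(s)
E
cat > m.py <<'E'
from fit import *
H=box((-100,-85,0),(100,85,100))
dr=lambda d:box((-112-d,-66,18),(-100,66,86))
v=fit("vial_unit",lambda v:[tf(H,*v[:3]),tf(dr(v[3]),*v[:3])],[645,-220,.13,75],[8,8,.08,8])
w=fit("warmer",lambda v:[tf(H,*v[:3]),tf(lid(v[3]),*v[:3])],[594,191,.12,.9],[8,8,.08,.2])
d=fit("drawer_front",lambda u:[tf(dr(u[0]),*v[:3])],[75.],[8])
l=fit("lid_edge",lambda u:[tf(lid(u[0]),*w[:3])],[.9],[.2])
k=fit("keypad",lambda u:[tf(box((-60,-35,0),(60,35,26)),*u)],[430,3,-.1],[6,6,.1])
for n in P:
    im=cv2.resize(np.array(P[n]["pixels"])[:,:,::-1],None,fx=3,fy=3,interpolation=cv2.INTER_CUBIC)
    for V,c in((tf(H,*v[:3]),(0,0,255)),(tf(H,*w[:3]),(0,0,255)),(tf(dr(v[3]),*v[:3]),(255,0,0)),(tf(lid(w[3]),*w[:3]),(0,255,0)),(tf(box((-60,-35,0),(60,35,26)),*k),(0,255,255))):
        q=np.round(proj(P[n],V)[:,::-1]*3+1).astype(int)
        for i in range(8):
            for b in(1,2,4):
                if not i&b: cv2.line(im,tuple(map(int,q[i])),tuple(map(int,q[i|b])),c,1)
    y,x=(95,165) if n=="top" else (110,135)
    cv2.imwrite(f"pics/fit_{n}.png",im[y*3:(y+145)*3,x*3:(x+220)*3])
print("key",tf(np.array([[-8.,0,40]]),*k))
E
python3 m.py
```

```text
vial_unit side [(0.83, array([149.1, 277.6]), np.int64(3170))]
vial_unit top [(0.73, array([146.3, 326.5]), np.int64(4200))]
vial_unit [ 644.09 -221.6     0.16   78.86] 0.15648889541625977
warmer side [(0.88, array([202.6, 187.8]), np.int64(4277)), (0.17, array([283.4, 179.8]), np.int64(264))]
warmer top [(0.79, array([155.7, 204. ]), np.int64(3234)), (0.67, array([204.5, 262.7]), np.int64(32))]
warmer [598.61 186.84   0.13   0.76] 0.05445051193237305
drawer_front side [(0.56, array([157. , 296.6]), np.int64(897)), (0.3, array([282.7, 178.8]), np.int64(276))]
drawer_front top [(0.97, array([178.7, 330.4]), np.int64(1096))]
drawer_front [78.06] 0.3189184069633484
lid_edge side [(0.81, array([179.5, 179.3]), np.int64(279)), (0.35, array([112.2, 298.4]), np.int64(1558))]
lid_edge top [(0.71, array([147. , 119.3]), np.int64(1887)), (0.58, array([148.6, 202.4]), np.int64(1211))]
lid_edge [0.76] 1.2196288108825684
keypad side [(0.9, array([209.7, 272.2]), np.int64(722)), (0.77, array([287.1, 253.8]), np.int64(1195)), (0.62, array([203.7, 325.6]), np.int64(643))]
keypad top [(0.83, array([257.4, 189.8]), np.int64(698)), (0.76, array([203.8, 259.9]), np.int64(660)), (0.69, array([266.2, 341.2]), np.int64(720))]
keypad [420.22  -1.07  -0.18] 1.0895333290100098
key [[412.36   0.38  40.  ]]
```

View pics/fit_top.png

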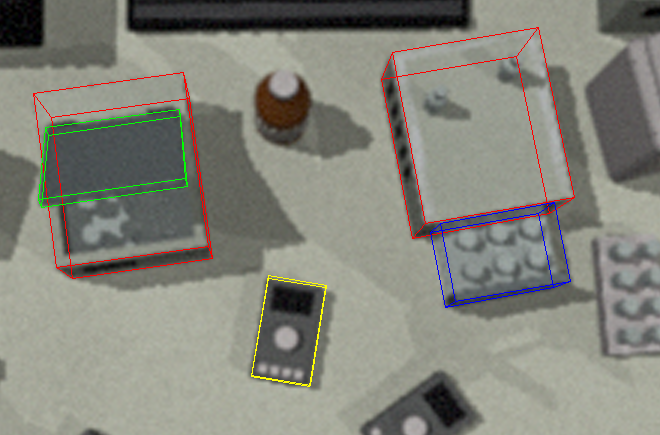

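View pics/fit_side.png

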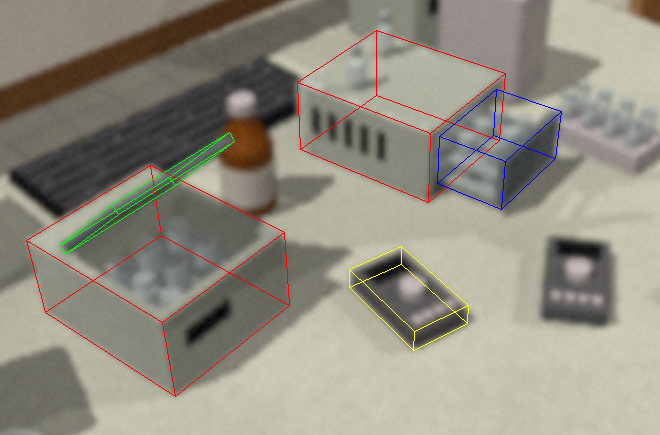

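Both overlays fit to a few mm: warmer and lid sit tight on their outlines, and the drawer front is near (458,-245). The yellow box is on the keypad between the units, with its round key at crop (288,338) in the top view. It is the farthest of the four, so it is the target. Now I plan the approach to the drawer.

```bash
cat > plan.py <<'E'
import sys
from h import *
from scipy.spatial.transform import Rotation as Ro
np.set_printoptions(precision=4,suppress=True)
def plan(pts,yaw):
    s=sensors.sense();R=np.array(s["tool_rot"]);p=np.array(s["ee_pos"])
    print("t",s["time"],"pos",p,"F",np.array(s["ft_force"]),"grip",s["grip_width"]);print(R)
    best=None
    for sg in(1,-1):
        z=sg*np.array([-np.sin(yaw),np.cos(yaw),0]);x=np.array([0,0,-1.]);T=np.stack([x,np.cross(z,x),z],1)
        rv=Ro.from_matrix(R.T@T).as_rotvec(degrees=True)/45
        if best is None or np.linalg.norm(rv)<np.linalg.norm(best): best=rv
    for q in pts: print(q,"->",R.T@(np.array(q)-p)/400,best)
E
python3 - <<'E'
from plan import *
plan([(300,-450,220),(418,-252,200),(418,-252,45)],.15)
E
```

```text
t 2.0 pos [ 179.1972 -598.7528  222.6477] F [ 0.3216 -0.5293  1.0854] grip 87.52489660888115
[[ 0.      0.958   0.2868]
 [-0.      0.2868 -0.958 ]
 [-1.      0.      0.    ]]
(300, -450, 220) -> [ 0.0066  0.396  -0.2696] [ 0.1794  0.     -0.    ]
(418, -252, 200) -> [ 0.0566  0.8205 -0.6593] [ 0.1794  0.     -0.    ]
(418, -252, 45) -> [ 0.4441  0.8205 -0.6593] [ 0.1794  0.     -0.    ]
```

Emit:
arm_command(steps="0.03 0.41 -0.33 0.18 0 0 1; 0.03 0.41 -0.33 0.18 0 0 1; 0.03 0.82 -0.66 0.18 0 0 1; 0.03 0.82 -0.66 0.18 0 0 1; 0.03 0.82 -0.66 0.18 0 0 1; 0.03 0.82 -0.66 0.18 0 0 1; 0.03 0.82 -0.66 0.18 0 0 1; 0.03 0.82 -0.66 0.18 0 0 1; 0.03 0.82 -0.66 0.18 0 0 1; 0.03 0.82 -0.66 0.18 0 0 1; 0.03 0.82 -0.66 0.18 0 0 1; 0.03 0.82 -0.66 0.18 0 0 1; 0.03 0.82 -0.66 0.18 0 0 1; 0.03 0.82 -0.66 0.18 0 0 1; 0.03 0.82 -0.66 0.18 0 0 1; 0.03 0.82 -0.66 0.18 0 0 1")

```text
time: 3.33
ee_pos: [416.9, -253.2, 210.6]
tool_rot: [[-0.0, 0.989, 0.146], [-0.0, 0.146, -0.989], [-1.0, -0.0, 0.0]]
ft_force: [-0.5, -0.5, -0.8]
grip_width: 0.4
```

```bash
python3 - <<'E'
from plan import *
plan([(418,-252,45)],.15)
s=sensors.sense();p=get_image("wrist");save(p,"w1.png",1.3)
for q in("drawer_front","vial_unit"):
    for m in finder.mark_of(p,q)[:3]: print(q,m["p"],m["location"],atz(p,m["location"],60 if q[0]=="d" else 0,s))
E
```

```text
t 3.3333 pos [ 416.9126 -253.1714  210.6308] F [-0.4861 -0.5089 -0.8432] grip 0.4225509848269464
[[-0.0002  0.9893  0.1462]
 [-0.0003  0.1462 -0.9893]
 [-1.     -0.0003  0.0002]]
(418, -252, 45) -> [ 0.4141  0.0032 -0.0026] [-0.0041  0.0003  0.0003]
drawer_front 0.81 [144.6, 258.0] [ 458.0321 -251.8611   60.    ]
drawer_front 0.26 [154.6, 372.6] [ 465.7186 -379.8918   60.    ]
```

Emit:
arm_command(steps="0.1 0 0 0 0 0 1; 0.2 0 0 0 0 0 1; 0.3 0 0 0 0 0 1; 0.38 0 0 0 0 0 1; 0.41 0 0 0 0 0 1; 0.41 0 0 0 0 0 1; 0.41 0 0 0 0 0 1")

```text
time: 4.07
ee_pos: [417.5, -251.8, 46.4]
tool_rot: [[-0.001, 0.989, 0.149], [0.001, 0.149, -0.989], [-1.0, -0.001, -0.001]]
ft_force: [0.4, 0.2, 0.3]
grip_width: 0.7
```

Emit:
arm_command(steps="0 0.04 0 0 0 0 1; 0 0.06 0 0 0 0 1; 0 0.08 0 0 0 0 1; 0 0.1 0 0 0 0 1; 0 0.12 0 0 0 0 1; 0 0.14 0 0 0 0 1; 0 0.16 0 0 0 0 1; 0 0.18 0 0 0 0 1; 0 0.2 0 0 0 0 1; 0 0.21 0 0 0 0 1; 0 0.22 0 0 0 0 1; 0 0.23 0 0 0 0 1; 0 0.23 0 0 0 0 1")

```text
time: 5.15
ee_pos: [509.7, -237.8, 46.6]
tool_rot: [[0.001, 0.989, 0.149], [0.0, 0.149, -0.989], [-1.0, 0.001, -0.0]]
ft_force: [-0.0, 0.1, -0.1]
grip_width: 0.7
```

Emit:
arm_command(steps="0 0.005 0 0 0 0 1; 0 0.01 0 0 0 0 1; 0 0.015 0 0 0 0 1; 0 0.02 0 0 0 0 1; 0 0.02 0 0 0 0 1")

```text
time: 5.57
ee_pos: [517.0, -236.8, 46.6]
tool_rot: [[0.0, 0.989, 0.149], [0.0, 0.149, -0.989], [-1.0, 0.0, 0.0]]
ft_force: [0.5, 0.3, -0.3]
grip_width: 0.2
```

Emit:
arm_command(steps="0 0.005 0 0 0 0 1; 0 0.01 0 0 0 0 1; 0 0.015 0 0 0 0 1; 0 0.02 0 0 0 0 1")

```text
time: 5.9
ee_pos: [519.9, -236.5, 46.3]
tool_rot: [[-0.009, 0.989, 0.148], [0.0, 0.148, -0.989], [-1.0, -0.009, -0.001]]
ft_force: [-20.5, -0.9, 14.6]
grip_width: 0.4
```

Emit:
arm_command(steps="0 0.005 0 0 0 0 1; 0 0.01 0 0 0 0 1; 0 0.01 0 0 0 0 1")

```text
time: 6.15
ee_pos: [519.8, -236.6, 45.9]
tool_rot: [[-0.016, 0.989, 0.146], [0.0, 0.146, -0.989], [-1.0, -0.016, -0.003]]
ft_force: [-27.7, -0.8, 20.9]
grip_width: 0.6
```

Emit:
arm_command(steps="0 -0.04 0 0 0 0 1; 0 -0.12 0 0 0 0 1; 0 -0.16 0 0 0 0 1; -0.1 -0.18 0 0 0 0 1; -0.2 -0.18 0 0 0 0 1; -0.3 -0.18 0 0 0 0 1; -0.4 -0.18 0 0 0 0 1; -0.5 -0.18 0 0 0 0 1; -0.6 -0.18 0 0 0 0 1; -0.6 -0.18 0 0 0 0 1; -0.6 -0.18 0 0 0 0 1")

```text
time: 7.07
ee_pos: [458.9, -246.5, 289.4]
tool_rot: [[0.006, 0.989, 0.149], [-0.003, 0.149, -0.989], [-1.0, 0.005, 0.004]]
ft_force: [0.4, -0.2, -0.0]
grip_width: 0.6
```

```bash
python3 - <<'E'
from plan import *
s=sensors.sense();p=get_image("wrist");save(p,"w2.png",1.3)
for m in finder.mark_of(p,"drawer_front")[:3]: print(m["p"],m["location"],atz(p,m["location"],60,s))
# warmer pose
w=np.array([598.6,186.8]);y=.13;a=np.array([np.cos(y),np.sin(y)])
def P(th,r,off=0): # TCP so that front-bottom tip edge lies on outer face at r, pressed by off
    lx=50-r*np.cos(th)+(10-off)*np.sin(th)+10; z=100+r*np.sin(th)+(10-off)*np.cos(th)
    return [*(w+a*lx).round(1),round(z,1)]
pts=[[468,-100,290],[*P(.76,118)[:2],290]]
plan(pts,y)
for th in(1,.85,.76,.6,.4,.2,0): print(th,P(th,118))
E
```

```text
0.69 [110.9, 257.0] [ 534.6255 -240.3698   60.    ]
t 7.1667 pos [ 457.085  -245.7947  285.9869] F [-0.356   0.4565 -1.7551] grip 0.4416952180908163
[[-0.0002  0.9889  0.1488]
 [ 0.      0.1488 -0.9889]
 [-1.     -0.0002 -0.    ]]
[468, -100, 290] -> [-0.01    0.0812 -0.3564] [ 0.0246 -0.      0.0003]
[np.float64(580.1), np.float64(184.4), 290] -> [-0.0101  0.4641 -1.0178] [ 0.0246 -0.      0.0003]
1 [np.float64(603.2), np.float64(187.4), np.float64(204.7)]
0.85 [np.float64(588.3), np.float64(185.5), np.float64(195.3)]
0.76 [np.float64(580.1), np.float64(184.4), np.float64(188.5)]
0.6 [np.float64(567.1), np.float64(182.7), np.float64(174.9)]
0.4 [np.float64(554.2), np.float64(181.0), np.float64(155.2)]
0.2 [np.float64(545.4), np.float64(179.8), np.float64(133.2)]
0 [np.float64(541.1), np.float64(179.3), np.float64(110.0)]
```

View pics/w2.png

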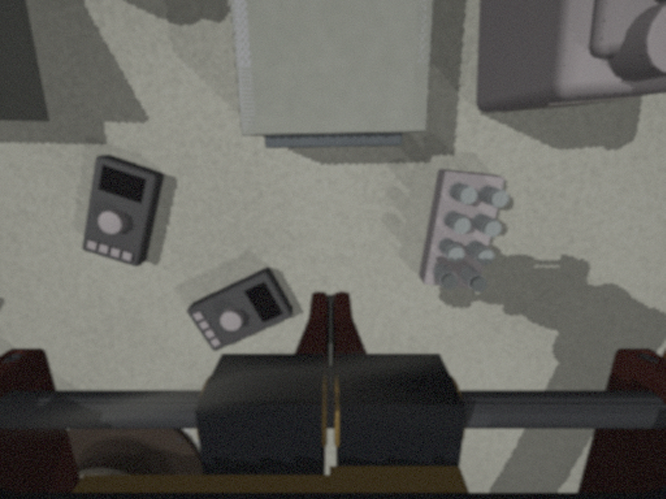

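The drawer panel sits flush against the housing at (333,140), and the rack and keypads stand undisturbed. Next is the lid.

Emit:
arm_command(steps="-0.01 0.05 -0.1 0.02 0 0 1; -0.01 0.1 -0.2 0.02 0 0 1; -0.01 0.14 -0.3 0.02 0 0 1; -0.01 0.19 -0.4 0.02 0 0 1; -0.01 0.24 -0.5 0.02 0 0 1; -0.01 0.28 -0.6 0.02 0 0 1; -0.01 0.33 -0.7 0.02 0 0 1; -0.01 0.38 -0.8 0.02 0 0 1; -0.01 0.43 -0.9 0.02 0 0 1; -0.01 0.45 -0.95 0.02 0 0 1; -0.01 0.47 -0.98 0.02 0 0 1; -0.01 0.48 -1 0.02 0 0 1; -0.01 0.48 -1 0.02 0 0 1; -0.01 0.48 -1 0.02 0 0 1; -0.01 0.48 -1 0.02 0 0 1; -0.01 0.48 -1 0.02 0 0 1")

```text
time: 8.5
ee_pos: [587.6, 176.0, 290.5]
tool_rot: [[-0.0, 0.991, 0.131], [-0.001, 0.131, -0.991], [-1.0, -0.0, 0.001]]
ft_force: [-0.2, 0.0, -0.6]
grip_width: 0.7
```

```bash
python3 - <<'E'
from plan import *
s=sensors.sense();p=get_image("wrist");save(p,"w3.png",1.2)
for q,z in(("lid_edge",205),("lid_hinge",100)):
  for m in finder.mark_of(p,q)[:2]: print(q,m["p"],m["location"],atz(p,m["location"],z,s))
plan([[594,186,200],[590,186,196],[580.1,184.4,188.5],[567,182.7,175],[554.2,181,155.2],[545.4,180,133.2],[541,179.3,110]],.13)
E
```

```text
lid_edge 0.88 [230.2, 243.6] [554.8432 181.4177 205.    ]
lid_hinge 0.79 [121.7, 244.6] [648.6307 195.054  100.    ]
t 8.65 pos [587.7055 176.9476 290.9995] F [-0.2704 -0.1183 -0.0611] grip 0.3388676467132211
[[ 0.0007  0.9913  0.1315]
 [-0.0004  0.1315 -0.9913]
 [-1.      0.0006  0.0005]]
[594, 186, 200] -> [ 0.2275  0.0184 -0.0205] [ 0.0024  0.0006 -0.0008]
[590, 186, 196] -> [ 0.2375  0.0085 -0.0218] [ 0.0024  0.0006 -0.0008]
[580.1, 184.4, 188.5] -> [ 0.2562 -0.0166 -0.0211] [ 0.0024  0.0006 -0.0008]
[567, 182.7, 175] -> [ 0.29   -0.0496 -0.0212] [ 0.0024  0.0006 -0.0008]
[554.2, 181, 155.2] -> [ 0.3394 -0.0819 -0.0212] [ 0.0024  0.0006 -0.0008]
[545.4, 180, 133.2] -> [ 0.3944 -0.1041 -0.0217] [ 0.0024  0.0006 -0.0008]
[541, 179.3, 110] -> [ 0.4524 -0.1152 -0.0214] [ 0.0024  0.0006 -0.0008]
```

View pics/w3.png

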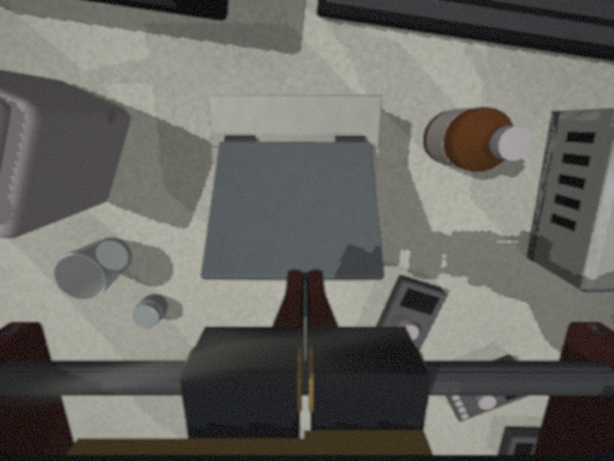

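The wrist view shows the raised lid centred under the fingertips, its free edge at row 275 (view), with the edge and hinge points agreeing with an angle of 0.76–0.78. I push it along its arc.

Emit:
arm_command(steps="0.06 0.01 -0.02 0 0 0 1; 0.12 0.01 -0.02 0 0 0 1; 0.18 0.01 -0.02 0 0 0 1; 0.22 0.01 -0.02 0 0 0 1; 0.24 0.005 -0.02 0 0 0 1; 0.258 -0.017 -0.02 0 0 0 1; 0.275 -0.033 -0.02 0 0 0 1; 0.293 -0.05 -0.02 0 0 0 1; 0.317 -0.066 -0.02 0 0 0 1; 0.342 -0.082 -0.02 0 0 0 1; 0.37 -0.093 -0.02 0 0 0 1; 0.397 -0.104 -0.02 0 0 0 1; 0.41 -0.107 -0.02 0 0 0 1; 0.425 -0.11 -0.02 0 0 0 1; 0.435 -0.112 -0.02 0 0 0 1; 0.445 -0.115 -0.02 0 0 0 1; 0.445 -0.115 -0.02 0 0 0 1")

```text
time: 10.07
ee_pos: [540.7, 180.0, 112.2]
tool_rot: [[-0.0, 0.991, 0.133], [-0.0, 0.133, -0.991], [-1.0, -0.0, 0.0]]
ft_force: [0.6, 0.9, 0.4]
grip_width: 0.5
```

Emit:
arm_command(steps="0.003 0 0 0 0 0 1; 0.006 0 0 0 0 0 1; 0.009 0 0 0 0 0 1; 0.011 0 0 0 0 0 1; 0.011 0 0 0 0 0 1")

```text
time: 10.48
ee_pos: [541.2, 180.2, 110.6]
tool_rot: [[0.001, 0.991, 0.133], [-0.0, 0.133, -0.991], [-1.0, 0.001, 0.001]]
ft_force: [-7.3, -2.3, 20.3]
grip_width: 0.3
```

Emit:
arm_command(steps="0.003 0 0 0 0 0 1; 0.006 0 0 0 0 0 1; 0.006 0 0 0 0 0 1")

```text
time: 10.73
ee_pos: [541.3, 180.2, 110.3]
tool_rot: [[0.002, 0.991, 0.133], [-0.001, 0.133, -0.991], [-1.0, 0.002, 0.001]]
ft_force: [-14.1, -6.3, 37.9]
grip_width: 0.4
```

Emit:
arm_command(steps="-0.05 0 0 0 0 0 1; -0.13 0 0 0 0 0 1; -0.21 0 0 0 0 0 1; -0.28 -0.08 0.08 0 0 0 1; -0.28 -0.14 0.16 0 0 0 1; -0.28 -0.2 0.24 0 0 0 1; -0.28 -0.25 0.32 0 0 0 1; -0.28 -0.3 0.38 0 0 0 1; -0.28 -0.34 0.42 0 0 0 1; -0.28 -0.34 0.42 0 0 0 1; -0.28 -0.34 0.42 0 0 0 1; -0.28 -0.34 0.42 0 0 0 1")

```text
time: 11.73
ee_pos: [429.3, -3.8, 218.3]
tool_rot: [[0.001, 0.991, 0.134], [0.0, 0.134, -0.991], [-1.0, 0.001, -0.0]]
ft_force: [-0.9, 0.2, -0.3]
grip_width: 0.2
```

```bash
python3 - <<'E'
from plan import *
s=sensors.sense();p=get_image("wrist");save(p,"w4.png",1.2)
g=None
for m in finder.mark_of(p,"start_key_top")[:3]: print(m["p"],m["location"],atz(p,m["location"],40,s))
for m in finder.trace(p,"start_key_top")[:2]: print("tr",m["p"],m["location"],atz(p,m["location"],38,s),m["pixels"].sum())
for n in("top","side"):
    q=get_image(n)
    if n=="side": save(q,"s2.png",1.5)
    for k,z in(("lid_edge",110),("drawer_front",60),("start_key_top",40)):
        for m in finder.mark_of(q,k)[:3]: print(n,k,round(m["p"],2),atz(q,m["location"],z))
plan([(414,-4,80)],-.18)
E
```

```text
0.94 [188.0, 248.6] [411.4645   0.3813  40.    ]
0.79 [341.9, 419.5] [ 204.0757 -288.2782   40.    ]
0.64 [273.3, 343.1] [ 306.2076 -145.7591   40.    ]
tr 0.82 [281.8, 62.9] [238.4525 242.9129  38.    ] 386
tr 0.67 [266.8, 343.1] [ 315.1723 -144.2856   38.    ] 259
top lid_edge 0.86 [516.984  178.1741 110.    ]
top drawer_front 0.53 [ 525.6476 -233.4109   60.    ]
top start_key_top 0.57 [239.6875 245.8362  40.    ]
top start_key_top 0.42 [ 204.4309 -288.4221   40.    ]
side lid_edge 0.9 [489.1658 181.4706 110.    ]
side drawer_front 0.7 [ 535.0616 -239.1523   60.    ]
side start_key_top 0.74 [746.9381 151.0987  40.    ]
side start_key_top 0.62 [ 306.8482 -144.3942   40.    ]
t 12.2833 pos [428.5807  -4.3975 217.7659] F [-0.4559 -0.7745  0.3079] grip 0.48604013199938834
[[-0.0002  0.991   0.1336]
 [ 0.0001  0.1336 -0.991 ]
 [-1.     -0.0001 -0.0001]]
(414, -4, 80) -> [ 0.3444 -0.0359 -0.0058] [ 0.3998 -0.0001  0.0002]
```

View pics/w4.png

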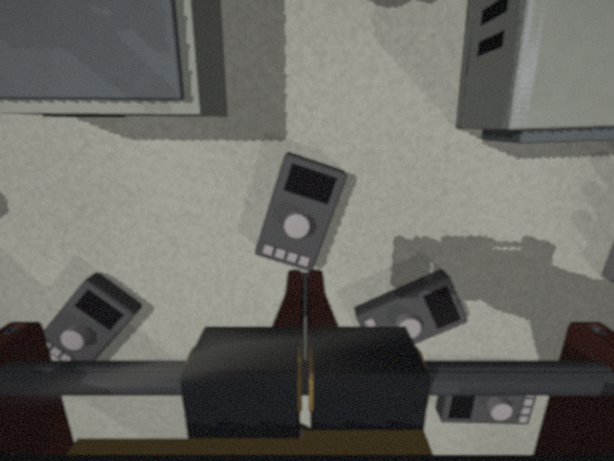

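View pics/s2.png

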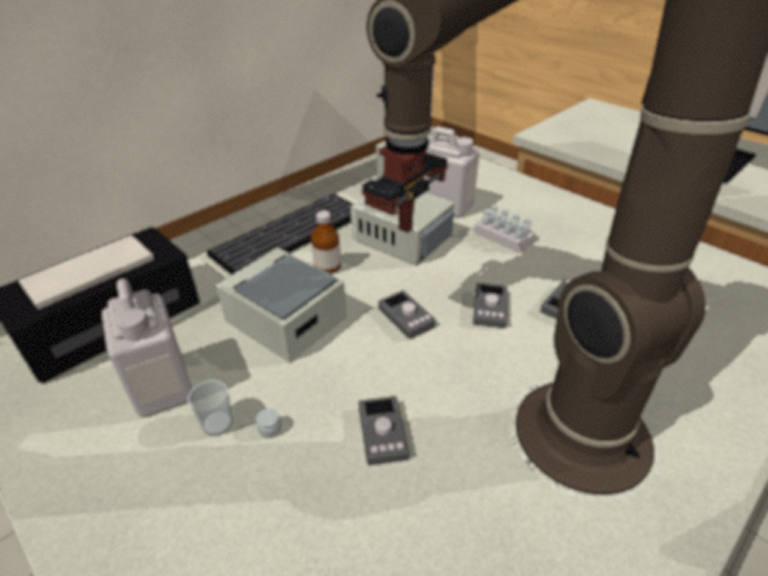

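Lid is flat and the drawer flush. The wrist view puts the target key at (296,226), which gives (411.5, 0.4) and matches the model fit of (412.4, 0.4). I move above it.

Emit:
arm_command(steps="0 -0.039 -0.017 0.15 0 0 1; 0.05 -0.039 -0.017 0.3 0 0 1; 0.13 -0.039 -0.017 0.4 0 0 1; 0.21 -0.039 -0.017 0.4 0 0 1; 0.29 -0.039 -0.017 0.4 0 0 1; 0.36 -0.039 -0.017 0.4 0 0 1; 0.4 -0.039 -0.017 0.4 0 0 1; 0.41 -0.039 -0.017 0.4 0 0 1; 0.41 -0.039 -0.017 0.4 0 0 1; 0.41 -0.039 -0.017 0.4 0 0 1")

```text
time: 13.12
ee_pos: [412.7, 0.2, 54.4]
tool_rot: [[0.001, 0.984, -0.179], [0.0, -0.179, -0.984], [-1.0, 0.001, -0.0]]
ft_force: [0.6, 0.9, -0.3]
grip_width: 0.5
```

```bash
python3 - <<'E'
from plan import *
s=sensors.sense();p=get_image("wrist");save(p,"w5.png",1.2)
print(proj(p,[412,0.4,40],s)*1.2, proj(p,s["ee_pos"],s)*1.2)
for m in finder.mark_of(p,"start_key_top")[:2]: print(m["p"],m["location"],atz(p,m["location"],40,s))
q=get_image("top")
print(proj(q,[412,0,40]))
E
```

```text
[[280.2073 304.8459]] [[291.0036 304.9392]]
0.77 [234.2, 250.9] [411.8707   2.6137  40.    ]
0.58 [327.9, 464.5] [ 304.0514 -145.0234   40.    ]
[[206.7033 260.7843]]
```

View pics/w5.png

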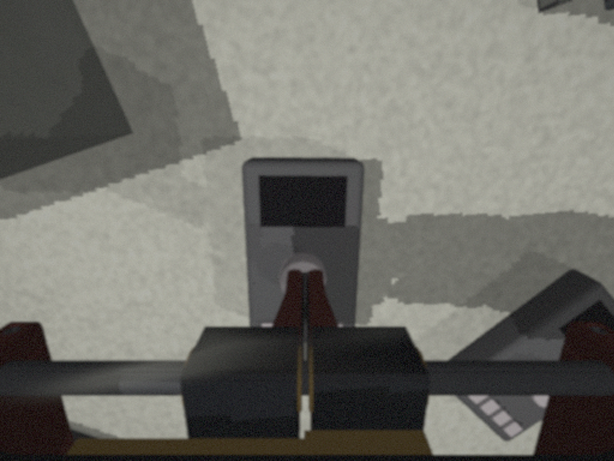

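The fingertips are centred over the round key at (304,265), so I press it.

Emit:
arm_command(steps="0.02 0 0 0 0 0 1; 0.035 0 0 0 0 0 1; 0.04 0 0 0 0 0 1; 0.045 0 0 0 0 0 1; 0.05 0 0 0 0 0 1; 0.053 0 0 0 0 0 1; 0.053 0 0 0 0 0 1; 0.053 0 0 0 0 0 1")

```text
time: 13.93
ee_pos: [412.7, -0.1, 33.9]
tool_rot: [[0.001, 0.984, -0.18], [-0.001, -0.18, -0.984], [-1.0, 0.001, 0.001]]
ft_force: [-5.4, -1.7, 25.9]
grip_width: 0.2
```

It is bottomed (z 33.9, 26 N). I release straight up.

Emit:
arm_command(steps="-0.02 0 0 0 0 0 1; -0.05 0 0 0 0 0 1; -0.12 0 0 0 0 0 1; -0.2 0 0 0 0 0 1; -0.3 0 0 0 0 0 1; -0.4 0 0 0 0 0 1; -0.5 0 0 0 0 0 1; -0.5 0 0 0 0 0 1; -0.5 0 0 0 0 0 1; -0.5 0 0 0 0 0 1")

```text
time: 14.77
ee_pos: [411.6, -0.0, 232.1]
tool_rot: [[-0.001, 0.984, -0.18], [-0.0, -0.18, -0.984], [-1.0, -0.001, 0.0]]
ft_force: [0.4, -0.6, -0.2]
grip_width: 0.3
```

```bash
python3 - <<'E'
from h import *
s=sensors.sense();print(s["time"],s["ee_pos"],s["ft_force"])
p=get_image("wrist");save(p,"w6.png",1.2)
for m in finder.mark_of(p,"start_key_top")[:1]: print(m["p"],atz(p,m["location"],40,s))
E
```

```text
14.7667 [ 4.11579493e+02 -1.69177241e-02  2.32057917e+02] [ 0.44750592 -0.61925831 -0.23848662]
0.8 [ 201.30830126 -287.13152511   40.        ]
```

View pics/w6.png

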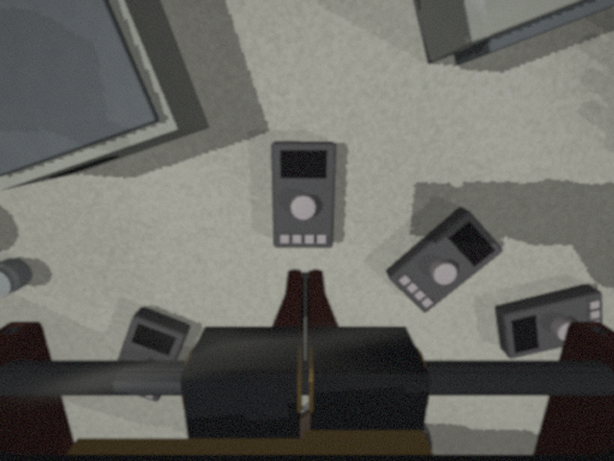

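The keypad is unmoved, the key at (303,207) is up again, and the lid is flat.

```bash
python3 -c "
from bench import ticket;print(ticket.hand_in())"
```

```text
the job is handed in; nothing more can be done
None
```

The drawer and lid are shut, the start key was pressed and has come up again, and the job is handed in at about 15 s of the 61 s allowed.

- **Drawer:** I pushed it until it met its hard stop, at about 28 N. The wrist picture afterwards shows the panel flush with the housing.
- **Lid:** I pushed it down along its arc until the fingertips were at z = 110.3 mm with 38 N, where a shut lid's upper face should be at 110 mm. The pictures show it lying flat.
- **Start key:** With both shut, I pressed the round key on the keypad between the units, the farthest of the four look-alikes from the base. The fingertips went down to z = 33.9 mm with 26 N, where the key bottoms at 34 mm. I then lifted clear.
- **Last picture:** The keypad has not visibly moved, the key looks up, and the arm touches nothing. The side view before the key press showed the bottle, rack, tin and beaker in place. The gripper hid the top of the vial housing there, so I did not check the loose vials again after pushing the drawer.

**Checks that disagreed:**
- The finder's lid-edge marks after shutting gave x of 517 mm (top camera) and 489 mm (side camera), about 20 to 30 mm apart. I relied on the contact height and the pictures for the lid.
- In the last picture the finder's best start-key mark fell on a different keypad. I judged the target key by eye there.

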